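# Prop the spring lid, kit the flanged bush, shut the lid

### The arm

A 6-joint arm with a two-finger parallel gripper is mounted at the origin on the work surface. World frame = base frame: x ahead of the robot, y to its left, z up, the work surface at z = 0. Lengths are in m, angles in rad, forces in N, time in s.
With the tool pointing down it reaches from about 0.375 to 0.9 m from the base axis. Payload 3.1 kg.
Tool frame: the origin (TCP) lies midway between the tips of the shut fingers; the grasp point (between the pads) lies 19 mm behind it; x points along the fingers, y is the direction in which the jaws open and shut, and the axes are right-handed (so a half turn about x gives the same grasp; the last joint's range is limited). The gripper opens to 87 mm and grips with 3 to 60 N. Pads are 19 mm wide; open, the fingers measure 117 mm over their backs; the gripper's body (75 mm by 190 mm) begins 51 mm behind the grasp point.
Start: joints at [-1.337, 0.527, 1.433, -0, 1.181, -0.178], TCP at [0.251, -0.572, 0.2] pointing down, gripper open.
Joint ranges: [-3.08, 3.08], [-0.75, 2.2], [0.22, 2.44], [-1.43, 4.57], [0, 2.65], [-2.85, 2.85]. Speed limits (rad/s): [2.79, 2.79, 3.14, 3.14, 3.14, 3.14].

### API

Orientations are given as a unit quaternion [x, y, z, w].
In Python, from rig import get_obs, imaging, robot gives the robot as it stands.
- The arm moves only by the shell command python3 -m inch 'ROWS' [FORCE]. ROWS is JSON, a list of rows, each a list of 3 entries, a list of its own where there are three numbers: the finger opening in mm, from 0 to 87, then the shift along the tool's x, y, z in mm, then the turn, a rotation vector about the tool's x, y, z in degrees. In form: [[grip, [dx, dy, dz], [wx, wy, wz]], ...]. A call has 1 to 12 rows; each row shifts and turns the pose as measured when the row begins, along the tool's axes as they then stand; what a row does not reach is not made up. A row lasts 1/8 s, in which the tool goes at most 62.5 mm and 10.7 degrees, less where a joint would pass 70% of its speed; a pose out of reach is approached as far as the arm can. A call with a gripper value outside its range is refused whole. The fingers move at their own pace and stop on an object; FORCE is the grip in N (left out, the last holds). Time passes only in rows, so rows that do not move let the fingers close. It gives the time, the measured TCP pose, the force and the opening at its end, in the units of the state.
- get_obs(): the state, without advancing time (a new reading comes with each control period).
- imaging.camera(name): name is "side" or "top"; returns the picture (384x512x3 uint8, red, green, blue); there is no depth.
- imaging.camera_params(name): a dict with "camera_matrix" (3x3 intrinsics, pixels), "xyz" and "rotation" of the camera in the world. Camera axes: x right, y down, z forward; pixel columns grow to the right and rows downward; lengths in m; the calibration is good to about 2 mm. A picture is of the moment at which its call begins. camera_params takes no time and is no camera call.
- robot.hand_in(): hands the job in, once; it reports no verdict.
Trained networks look in the newest picture that a camera, given by its name, has taken for a name from the list of things; names that differ only in an ending like _2 or _b are one class to them, and where a whole thing is asked for, a point or a joint stands for the part that bears it (a point fixed in the world has none). Each returns a list of dicts, best first, with "confidence" (0 to 1); they miss things now and then, are a little off and sometimes report something else, mostly with a low value. They report only what shows in the picture. A call takes as long as a camera call. They do not tell look-alikes from the thing itself.
- imaging.cut_out(camera, target): "pixels" (384x512 bool, what is visible of it) and "box" ([centre column, centre row, width, height] in pixels, round what is visible of it).
- imaging.tip_of(camera, target): "pixel" ([column, row] in pixels: a listed point, or the origin of a listed thing).
The state is a dict: "time": time; "q": joint angles; "joint_velocities": joint speeds; "joint_torque": joint torques, N m; "position": TCP position; "tool_rot": TCP orientation; "ft_force": force on the tool from outside, world axes, zero at the start; "moment": the same for the moment, N m; "grip_width": finger opening in m.
Only numpy, scipy, OpenCV 4.12 (cv2) and the standard library are available. Lean on these libraries where they do the work, as an engineer would, in place of code of your own. Each camera call takes 0.05 s, during which the arm holds its last target. There are 200 camera calls.

### The job

The clear lid of the parts bin springs shut: push the ramp block in under one of the lid's rollers so that it holds the lid wide open by itself, then take the bush with the flanged foot out of the bin and stand it upright in the middle of the kit tray's pad-lined pocket, the one that is still free. Then draw the block out again so that the lid springs fully shut, and leave the block standing on the bench clear of the rollers. Do not knock over or shift the other parts in the bin and tray, the hex key or the spray can.

Things in the scene. Friction and masses are not known exactly. Their poses are not given: they have to be found in the camera images.
- bin: Grey open-topped bin bolted to the bench, 150 (its x) by 200 (its y) by 62 mm high, walls and floor 4 mm. Origin: centre of its underside; x points away from the robot, to the lid's hinge. Three steel parts stand in it in a row along its y, order shuffled, at y = -52, 0, +52 mm and x = -35 to -5 mm.
- flap (a joint): Angle of the clear lid (146 mm long in bin x, 196 mm wide, 4 mm thick, steel-edged): 0 shut flat on the rim, growing as its robot-side edge rises, stop at 1.35 rad. Hinge along the bin's y at bin x = +75 mm, height 64 mm. A spring (0.075 N m shut, 0.13 N m at 1.1 rad) and its weight (0.18 kg) shut it when nothing holds it.
- flap_edge (a point): Middle of the lid's free edge, 148 mm from the hinge line; at bin x = -73 mm, height 64 mm when shut.
- roller_left: Black roller, 14 mm diameter, 44 mm long, turning freely on a pin out of the lid's left (+y) side. Origin: its centre, 75 mm from the hinge line; lid shut: bin x = 0, y = +158 mm, height 64 mm. Resting on the ramp block's level top: bin x = +46 mm, height 133 mm, lid at about 1.17 rad. The space under it is free.
- roller_right: The same roller on the lid's right side, at bin y = -158 mm. Either roller may be used.
- prop: Loose aluminium ramp block on the bench, 0.5 kg, 153 mm long (its x), 40 thick (y). Origin: centre of its underside; x points to its low nose. Outline: nose face 48 high at x=+77; upper face climbs at 45 deg to a level top 126 high at x=0 to -41; then a grip lug x=-41 to -75, 28 thick, top at 167. Driven nose first along bin +x under a roller it lifts the lid; stays when let go.
- flanged_bush: Steel bush to be fetched, 0.15 kg: body 24 mm diameter, 52 mm tall, with a flange 36 mm diameter and 8 mm high at its foot. Stands upright on the bin floor (4 mm above the bench). Origin: centre of its underside; z up its axis.
- plain_bush: Steel bush, 24 mm diameter, 52 mm tall, no flange; stays standing in the bin. Origin: centre of its underside.
- stepped_pin: Steel pin, 24 mm diameter up to 30 mm, then 14 mm up to 52 mm; stays standing in the bin. Origin: centre of its underside.
- tray: Grey kit tray fixed to the bench, 190 mm (its x) by 72 mm (its y), 20 mm high, walls, dividers and floor 4 mm; three pockets in a row at x = -62, 0 and +62 mm, each about 58 by 64 mm inside. Origin: centre of its underside.
- pad: Black rubber pad, 40 by 50 by 2 mm, fixed in the middle of the tray's free pocket (any of the three). Origin: centre of its underside, 4 mm above the bench; its top lies 6 mm above the bench.
- kit_pin: Steel pin already in the tray: foot 30 mm diameter, shank 16 mm, 42 mm tall. Leave alone. Origin: centre of its underside.
- kit_block: Dark steel block already in the tray, 26 by 30 by 34 mm. Leave alone. Origin: centre of its underside.
- hex_key: T-handle hex key lying on the bench, black grip 112 mm long and 28 mm thick along its y, 140 mm blade along its +x. Leave alone. Origin: on the bench below the blade, 110 mm from the middle of the grip.
- mould_core: Heavy steel mould core fixed to the bench beyond the tray or the block: 80 by 80 mm, 92 mm high. Obstacle. Origin: centre of its underside.
- spray_can: Blue spray can, 56 mm diameter, 150 mm tall, standing. Leave alone. Origin: centre of its underside.
There are look-alikes about, which are no part of the job. What is shaped like the prop but blue or purple is not meant.

How it is judged:
By the outcome, as a careful person would: the job done as asked, in the order asked, and still so for the second after the job is handed in, with the robot touching nothing.
It also fails if it takes over 72 s, if anything falls off the work surface, if the arm or the gripper's body presses on something with over 40 N, if the wrist force passes 120 N, or if a joint passes its speed limit or range.

## Working session

There is one attempt and no reset: what is moved stays moved. The work goes in short steps, Python scripts to look and compute and a shell command to move; the robot and the scene stay as the last step left them, time stands still between calls to the robot, and variables do not carry over. Pictures are saved under pics/ and viewed, about 8 in all and at most 12, crops included, and the job is handed in when it is done.

```bash
ls; mkdir -p pics; python3 - <<'E'
from rig import get_obs, imaging, robot
import cv2
print({k:(v if not hasattr(v,'tolist') else v.tolist()) for k,v in get_obs().items()})
for n in("side","top"):
    im=imaging.camera(n); cv2.imwrite(f"pics/{n}0.png",cv2.resize(im[:,:,::-1],(800,600),interpolation=cv2.INTER_CUBIC))
    p=imaging.camera_params(n); print(n,{k:(v.tolist() if hasattr(v,'tolist') else v) for k,v in p.items()})
E
```

```text
pics
{'time': 0.0, 'q': [-1.3364743887200414, 0.5284738983994879, 1.4339224024171597, -2.198846302098661e-05, 1.1813903320164219, -0.1785016971441931], 'joint_velocities': [0.0007359987253228587, 1.6862201160574257e-05, -2.0646779841910698e-05, -0.0002552686766274509, -0.0008118349334749269, 7.477795044872297e-05], 'joint_torque': [0.0011731014819815755, -44.00348782539368, -17.659131288528442, 0.0634275027550757, 0.058235706528648734, -0.00015811550383659778], 'position': [0.2505809896104448, -0.5717020361093382, 0.19906055155075159], 'tool_rot': [-0.6920668934200773, -0.14569897282095273, 0.6921245590142039, -0.1441486009651031], 'ft_force': [-0.5890709281460648, 0.42439194577148376, -0.3390026899641048], 'moment': [0.03491308798191143, 0.00217511162273267, -0.025281220986384946], 'grip_width': 0.08751522495862624}
side {'camera_matrix': [[422.6059313906646, 0.0, 256.94863110426155], [0.0, 422.6059313906646, 192.8163817704907], [0.0, 0.0, 1.0]], 'xyz': [0.2597880139216143, -0.7758933035108952, 0.9573051104811535], 'rotation': [0.9160506488408813, -0.11377631921581008, 0.05366140116628761, -0.3808235969169626]}
top {'camera_matrix': [[415.9850995603588, 0.0, 260.2678656362669], [0.0, 415.9850995603588, 186.43994040857692], [0.0, 0.0, 1.0]], 'xyz': [0.3601733407802963, 0.06863702436871813, 1.412346881340319], 'rotation': [-0.6977450384683412, 0.7153865194136882, -0.026448037065025267, 0.025970954341117108]}
```

View pics/side0.png

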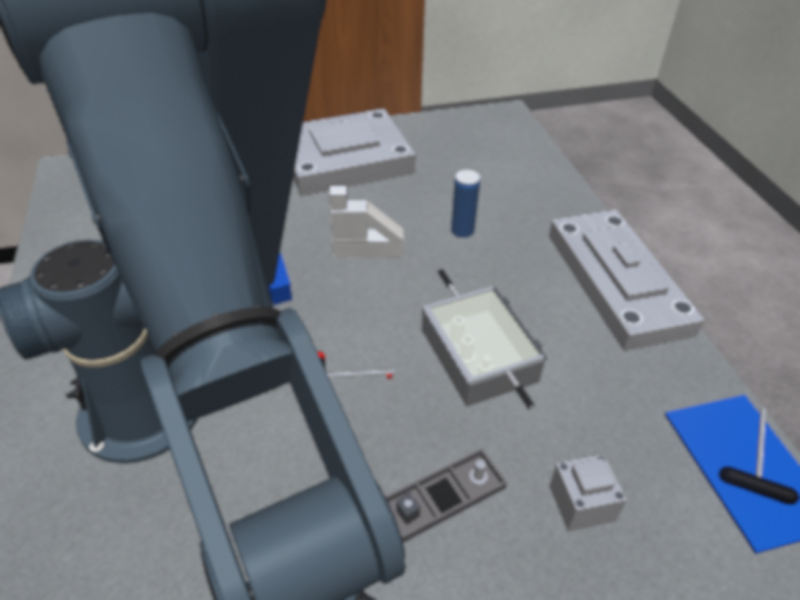

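View pics/top0.png

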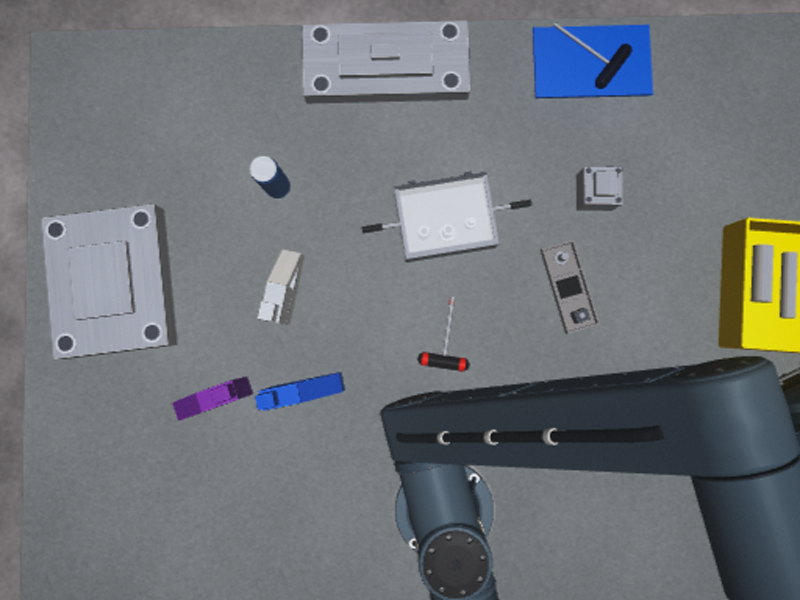

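Both views show the aluminium ramp block at top px (280,287) of the enlarged picture. The blue (300,390) and purple (212,397) ones are decoys. The bin is at (447,215), the tray at (569,287) with its pad in the middle pocket, the hex key at (445,340) and the can at (270,178). The robot-side end of the bin faces down in the picture. Next I measure.

```bash
cat > h.py <<'E'
import numpy as np, cv2
from scipy.spatial.transform import Rotation as R
from rig import get_obs, imaging, robot
P={n:imaging.camera_params(n) for n in("side","top")}
def proj(n,X):
    p=P[n]; Rm=R.from_quat(p["rotation"]).as_matrix() if np.size(p["rotation"])==4 else np.array(p["rotation"])
    c=(np.atleast_2d(X)-np.array(p["xyz"]))@Rm; q=c@np.array(p["camera_matrix"]).T
    return q[:,:2]/q[:,2:]
def ray(n,px,z):
    p=P[n]; Rm=R.from_quat(p["rotation"]).as_matrix()
    d=Rm@np.linalg.inv(p["camera_matrix"])@np.array([px[0],px[1],1.]); o=np.array(p["xyz"])
    return o+d*(z-o[2])/d[2]
def place(M,x,y,yaw,z=0):
    c,s=np.cos(yaw),np.sin(yaw); M=np.asarray(M,float)
    return np.c_[x+c*M[:,0]-s*M[:,1], y+s*M[:,0]+c*M[:,1], M[:,2]+z]
E
python3 - <<'E'
from h import *
Z=dict(prop=0,bin=0,tray=0,pad=.004,flanged_bush=.004,plain_bush=.004,stepped_pin=.004,kit_pin=.004,kit_block=.004,hex_key=0,mould_core=0,spray_can=0,roller_left=.064,roller_right=.064,flap_edge=.064)
M={}
for n in("top","side"):
    im=imaging.camera(n); cv2.imwrite(f"pics/{n}raw.png",im[:,:,::-1])
    for t in Z:
        for d in imaging.tip_of(n,t)[:3]:
            print(n,t,round(d["confidence"],2),np.round(d["pixel"],1),np.round(ray(n,d["pixel"],Z[t])[:2],3))
    for t in("prop","bin","tray","pad"):
        for i,d in enumerate(imaging.cut_out(n,t)[:3]):
            M[f"{n}_{t}_{i}"]=d["pixels"]; print("  mask",n,t,i,round(d["confidence"],2),np.round(d["box"]))
np.savez("m.npz",**M)
b=cv2.imread("pics/topraw.png")[105:170,225:345]; c=cv2.imread("pics/sideraw.png")[170:265,255:375]
cv2.imwrite("pics/crop1.png",np.vstack([cv2.resize(b,(480,260),interpolation=2),cv2.resize(c,(480,330),interpolation=2)]))
print(get_obs()["time"])
E
```

```text
top prop 0.74 [198.  244.4] [0.275 0.281]
top prop 0.73 [138.8 254.3] [0.246 0.481]
top prop 0.55 [186.1 182.3] [0.486 0.319]
top bin 0.89 [282.5 145.6] [ 0.604 -0.013]
top bin 0.49 [359.5 165.1] [ 0.53  -0.274]
top tray 0.9 [361.4 184.4] [ 0.463 -0.278]
top pad 0.48 [362.3 181.4] [ 0.473 -0.281]
top kit_pin 0.38 [358.  165.7] [ 0.527 -0.268]
top kit_block 0.57 [367.5 202.4] [ 0.402 -0.295]
top kit_block 0.18 [359.1 183.3] [ 0.467 -0.269]
top hex_key 0.59 [289.9 198.1] [ 0.423 -0.033]
top mould_core 0.95 [380.3 125.8] [ 0.664 -0.352]
top spray_can 0.9 [176.1 120. ] [0.702 0.351]
top roller_left 0.41 [239.  146.6] [0.593 0.133]
top roller_right 0.61 [328.8 131.8] [ 0.634 -0.163]
top flap_edge 0.92 [289.9 158.7] [ 0.549 -0.033]
  mask top prop 0 0.84 [191. 250.  53.  26.]
  mask top prop 1 0.74 [136. 256.  53.  28.]
  mask top prop 2 0.67 [180. 182.  30.  50.]
  mask top bin 0 0.64 [288. 139. 110.  53.]
  mask top tray 0 0.89 [366. 183.  38.  57.]
  mask top pad 0 0.72 [364. 183.  17.  10.]
side prop 0.84 [174.8 179.7] [0.262 0.28 ]
side prop 0.57 [235.7 159.3] [0.481 0.335]
side prop 
[... 335 characters left out ...]
0.6] [ 0.422 -0.027]
side hex_key 0.67 [245.7 242.1] [ 0.43  -0.031]
side mould_core 0.85 [371.4 321.6] [ 0.673 -0.349]
side mould_core 0.6 [234.9 160.9] [0.476 0.327]
side mould_core 0.54 [258.4 329.1] [ 0.398 -0.3  ]
side spray_can 0.68 [292.7 146.4] [0.697 0.356]
side roller_left 0.4 [284.6 179. ] [0.593 0.132]
side roller_right 0.6 [334.8 254.4] [ 0.636 -0.177]
side roller_right 0.46 [284.9 319.3] [ 0.454 -0.323]
side flap_edge 0.65 [284.9 222. ] [ 0.542 -0.038]
  mask side prop 0 0.97 [233. 141.  46.  47.]
  mask side prop 1 0.52 [178. 180.  19.  27.]
  mask side bin 0 0.91 [309. 217.  82.  93.]
  mask side tray 0 0.8 [287. 320.  79.  58.]
  mask side pad 0 0.8 [281. 316.  21.  22.]
2.1
```

View pics/crop1.png

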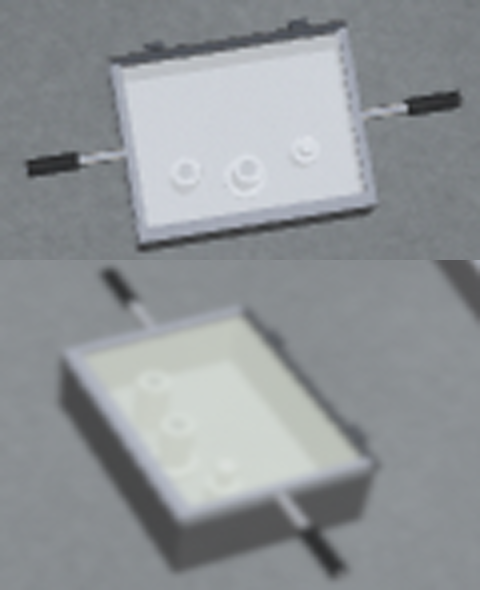

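In the crop, the flanged bush is the middle part: crop px (247,175), top raw px about (287,148), with a wide ring at its foot. The plain bush is at (184,172) and the stepped pin at (305,150). Next I refine the poses with a silhouette fit.

```bash
cat > fit.py <<'E'
from h import *
from scipy.optimize import minimize
def box(x0,x1,y0,y1,z0,z1): return [[x,y,z] for x in(x0,x1) for y in(y0,y1) for z in(z0,z1)]
def pr(o,t): return [[x,y,z] for x,z in o for y in(-t/2,t/2)]
MOD=dict(
 prop=[pr([(.077,0),(.077,.048),(0,.126),(-.041,.126),(-.075,.126),(-.075,0)],.04),pr([(-.041,.1),(-.041,.167),(-.075,.167),(-.075,.1)],.028)],
 bin=[box(-.075,.075,-.1,.1,0,.064)],
 tray=[box(-.095,.095,-.036,.036,0,.02)])
def rend(n,parts,v,S=4):
    m=np.zeros((384*S,512*S),np.uint8)
    for p in parts:
        q=proj(n,place(p,*v)); h=cv2.convexHull(((q+.5)*S).astype(np.float32)).astype(np.int32); cv2.fillConvexPoly(m,h,255)
    return cv2.resize(m,(512,384),interpolation=cv2.INTER_AREA)/255.
def fit(t,masks,v0):
    def f(v):
        c=0
        for n,mk in masks.items():
            r=rend(n,MOD[t],v); c+=1-np.minimum(r,mk).sum()/np.maximum(r,mk).sum()
        return c/len(masks)
    best=None
    for s in(1,-1):
        r=minimize(f,v0,method="Nelder-Mead",options=dict(initial_simplex=np.array([v0]+[np.array(v0)+d for d in np.diag([.012*s,.012,.12*s])]),xatol=1e-4,fatol=1e-5))
        if best is None or r.fun<best.fun: best=r
    return np.round(best.x,4),round(best.fun,3)
E
python3 - <<'E'
from fit import *
m=np.load("m.npz")
for t,ks,v0 in(("prop",dict(top="top_prop_2",side="side_prop_0"),[.484,.325,-.25]),("bin",dict(top="top_bin_0",side="side_bin_0"),[.614,-.017,.138]),("tray",dict(top="top_tray_0",side="side_tray_0"),[.464,-.28,.2])):
    for n in ks:
        print(t,n,*fit(t,{n:m[ks[n]].astype(float)},v0))
    v,e=fit(t,{n:m[k].astype(float) for n,k in ks.items()},v0); print(t,"both",v,e)
# part tops, rim corners clicked in crop (top raw = 225+u/4,105+v/4)
for nm,u,v,z in(("plain",185,172,.056),("flanged",247,171,.056),("stepped",306,149,.056),("rimNL",114,65,.062),("rimNR",343,28,.062),("rimFR",374,203,.062),("rimFL",142,238,.062)):
    print(nm,np.round(ray("top",(225+u/4-.4,105+v/4-.4),z),3))
E
```

```text
prop top [ 0.4804  0.3241 -0.2376] 0.054
prop side [ 0.4755  0.3301 -0.1957] 0.036
prop both [ 0.4778  0.3262 -0.2335] 0.068
bin top [ 0.6206 -0.0197  0.131 ] 0.082
bin side [ 0.6176 -0.0154  0.1467] 0.07
bin both [ 0.6194 -0.0176  0.134 ] 0.083
tray top [ 0.4666 -0.2857  0.2558] 0.334
tray side [ 0.47   -0.2822  0.2541] 0.337
tray both [ 0.4671 -0.2835  0.2632] 0.342
plain [0.588 0.028 0.056]
flanged [ 0.588 -0.023  0.056]
stepped [ 0.605 -0.072  0.056]
rimNL [0.678 0.085 0.062]
rimNR [ 0.704 -0.105  0.062]
rimFR [ 0.558 -0.125  0.062]
rimFL [0.534 0.065 0.062]
```

```bash
cat >> h.py <<'E'
def Rt(yaw,tilt=0,jaw="y"):
    """tool x down (leaning so that the body tilts toward -heading by tilt), jaws along heading (jaw x) or across it (jaw y)"""
    h=np.array([np.cos(yaw),np.sin(yaw),0]); l=np.array([-h[1],h[0],0])
    x=np.cos(tilt)*np.array([0,0,-1.])+np.sin(tilt)*h
    y=l if jaw=="y" else h
    return np.c_[x,y,np.cross(x,y)]
def plan(p,Rg):
    o=get_obs(); c=R.from_quat(o["tool_rot"]).as_matrix(); d=np.array(p)-o["position"]
    best=min((Rg,Rg@np.diag([1,-1,-1])),key=lambda G:R.from_matrix(c.T@G).magnitude())
    for G in(Rg,Rg@np.diag([1,-1,-1])):
        print("turn(tool,deg)",np.round(np.degrees(R.from_matrix(c.T@G).as_rotvec()),1),"shift now",np.round(1e3*c.T@d,1),"shift after turn",np.round(1e3*G.T@d,1))
    print("pos",np.round(o["position"],4),"q",np.round(o["q"],2),"F",np.round(o["ft_force"],1),"w",round(o["grip_width"]*1e3,1),"t",round(o["time"],2))
E
python3 - <<'E'
from h import *
plan([.4216,.339,.25],Rt(-.23,jaw="x")); print(R.from_quat(get_obs()["tool_rot"]).as_matrix().round(2))
E
```

```text
turn(tool,deg) [-53.2  -0.   -0. ] shift now [ -49.9 -766.4 -522.1] shift after turn [ -49.9  -41.5 -926.4]
turn(tool,deg) [126.8  -0.    0. ] shift now [ -49.9 -766.4 -522.1] shift after turn [-49.9  41.5 926.4]
pos [ 0.2508 -0.5724  0.2001] q [-1.34  0.53  1.43  0.    1.18 -0.18] F [ 0.8 -0.3  0.3] w 87.3 t 2.1
[[ 0.    0.4  -0.92]
 [ 0.   -0.92 -0.4 ]
 [-1.    0.   -0.  ]]
```

```bash
python3 -m inch '[[87,[-10,0,0],[-10.6,0,0]],[87,[-10,0,0],[-10.6,0,0]],[87,[-10,0,0],[-10.6,0,0]],[87,[-10,0,0],[-10.6,0,0]],[87,[-10,0,0],[-10.6,0,0]],[70,[0,17,-51],[0,0,0]],[70,[0,17,-51],[0,0,0]],[70,[0,17,-51],[0,0,0]],[70,[0,17,-51],[0,0,0]],[60,[0,17,-51],[0,0,0]],[60,[0,17,-51],[0,0,0]],[60,[0,17,-51],[0,0,0]]]' 40
python3 -m inch '[[56,[0,-15,-51],[0,0,0]],[56,[0,-15,-51],[0,0,0]],[56,[0,-15,-51],[0,0,0]],[56,[0,-15,-51],[0,0,0]],[56,[0,-15,-51],[0,0,0]],[56,[0,-15,-51],[0,0,0]],[56,[0,-15,-51],[0,0,0]],[56,[0,-15,-51],[0,0,0]],[56,[0,-15,-51],[0,0,0]],[56,[0,-15,-51],[0,0,0]],[56,[0,0,0],[0,0,0]]]'
python3 -c "
from h import *
plan([.4216,.339,.22],Rt(-.23,jaw='x'))"
```

```text
time: 3.6
position: [0.4484, -0.2455, 0.2517]
tool_rot: [0.553, 0.439, -0.553, 0.443]
ft_force: [0.0, -1.1, -0.2]
grip_width: 0.0604
time: 4.97
position: [0.417, 0.3048, 0.2512]
tool_rot: [0.555, 0.437, -0.548, 0.447]
ft_force: [-1.0, -0.4, 0.3]
grip_width: 0.0558
turn(tool,deg) [ 0.6  0.  -1. ] shift now [ 31.1  -3.5 -34.4] shift after turn [ 31.2  -3.3 -34.4]
turn(tool,deg) [-1.794e+02  1.600e+00  1.000e-01] shift now [ 31.1  -3.5 -34.4] shift after turn [31.2  3.3 34.4]
pos [0.417  0.3048 0.2512] q [ 0.42  0.31  1.65 -0.01  1.17  0.65] F [-1.  -0.4  0.3] w 55.8 t 4.97
```

```bash
python3 -m inch '[[56,[0,-3.5,-34.5],[0.6,0,-1]],[56,[35,0,0],[0,0,0]],[56,[0,0,0],[0,0,0]]]'
python3 - <<'E'
from h import *
plan([.4216,.339,.132],Rt(-.23,jaw='x'))
a=imaging.camera("top")[150:230,140:250]; b=imaging.camera("side")[80:190,170:320]
cv2.imwrite("pics/c2.png",np.vstack([cv2.resize(a,(400,290),interpolation=2),cv2.resize(b,(400,293),interpolation=2)])[:,:,::-1])
E
```

```text
time: 5.35
position: [0.4214, 0.3381, 0.2159]
tool_rot: [-0.554, -0.438, 0.555, -0.44]
ft_force: [-0.6, -0.1, -1.1]
grip_width: 0.0557
turn(tool,deg) [-0.   0.1 -0.1] shift now [83.9 -0.1 -1.1] shift after turn [83.9  0.  -0.9]
turn(tool,deg) [ 1.8e+02 -1.0e-01 -2.0e-01] shift now [83.9 -0.1 -1.1] shift after turn [83.9 -0.   0.9]
pos [0.4214 0.3381 0.2159] q [ 0.47  0.39  1.63 -0.    1.12  0.7 ] F [-0.6 -0.1 -1.1] w 55.7 t 5.35
```

View pics/c2.png

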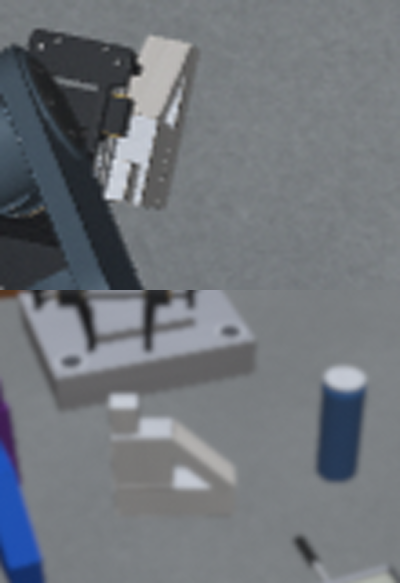

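The fingers straddle the lug in the side view: tips at crop (88,350) and (150,350), lug at (123,400). I descend in two steps, checking force.

```bash
python3 -m inch '[[56,[42,0,-1],[0,0,0]],[56,[34,0,0],[0,0,0]],[56,[8,0,0],[0,0,0]],[56,[0,0,0],[0,0,0]]]'
python3 -m inch '[[20,[0,0,0],[0,0,0]],[20,[0,0,0],[0,0,0]],[20,[0,0,0],[0,0,0]],[20,[0,0,0],[0,0,0]]]' 40
python3 - <<'E'
from fit import *
imaging.camera("side"); 
for d in imaging.cut_out("side","prop")[:2]: print(d["box"], fit("prop",{"side":d["pixels"].astype(float)},[.478,.326,-.23]) if abs(d["box"][0]-233)<12 else "")
plan([.4216,.339,.132],Rt(-.23,jaw='x'))
E
```

```text
time: 5.95
position: [0.4319, 0.341, 0.1406]
tool_rot: [0.563, 0.436, -0.547, 0.441]
ft_force: [-0.1, 0.5, 0.0]
grip_width: 0.0563
time: 6.45
position: [0.4295, 0.342, 0.1442]
tool_rot: [0.563, 0.437, -0.548, 0.439]
ft_force: [1.4, -0.2, -4.5]
grip_width: 0.0324
[170.9, 160.5, 32.6, 69.8] 
[234.9, 141.1, 46.5, 50.1] (array([ 0.4817,  0.3325, -0.24  ]), np.float64(0.026))
turn(tool,deg) [-0.3 -0.8 -0.9] shift now [11.8 -7.   4.9] shift after turn [12.  -6.9  4.6]
turn(tool,deg) [179.7  -1.4   1.3] shift now [11.8 -7.   4.9] shift after turn [12.   6.9 -4.6]
pos [0.4294 0.342  0.144 ] q [0.47 0.49 1.7  0.   0.93 0.7 ] F [-1.5  0.2 -1.1] w 32.6 t 6.55
```

```bash
python3 -m inch '[[50,[0,0,0],[0,0,0]],[50,[0,-2,0],[0,0,0]],[50,[10,0,0],[0,-0.8,-0.9]],[50,[0,0,0],[0,0,0]]]'
python3 -c "
from h import *
plan([.424,.342,.132],Rt(-.23,jaw='x'))"
```

```text
time: 7.05
position: [0.4306, 0.3429, 0.1342]
tool_rot: [0.557, 0.437, -0.554, 0.438]
ft_force: [-0.6, 0.5, 0.6]
grip_width: 0.0497
turn(tool,deg) [-0.3 -0.1 -0.2] shift now [ 2.1 -6.2  2.5] shift after turn [ 2.2 -6.2  2.4]
turn(tool,deg) [179.7  -0.4   0.2] shift now [ 2.1 -6.2  2.5] shift after turn [ 2.2  6.2 -2.4]
pos [0.4306 0.3429 0.1342] q [ 0.47  0.52  1.69 -0.    0.93  0.71] F [-0.6  0.5  0.6] w 49.7 t 7.05
```

```bash
python3 -m inch '[[20,[0,-4,2],[0,0,0]],[20,[0,0,0],[0,0,0]],[20,[0,0,0],[0,0,0]],[20,[0,0,0],[0,0,0]],[20,[-5,0,0],[0,0,0]],[20,[-5,0,0],[0,0,0]],[20,[-10,0,0],[0,0,0]],[20,[0,0,0],[0,0,0]]]' 45
python3 - <<'E'
from fit import *
imaging.camera("side"); 
MOD["prop"]=[np.array(p)+[.058,0,0] for p in MOD["prop"]]
o=get_obs()
for d in imaging.cut_out("side","prop")[:2]: 
    if abs(d["box"][0]-233)<15: print(np.round(d["box"]))
y,B=.134,np.array([.6185,-.018])
def w(x,yy): return B+[np.cos(y)*x-np.sin(y)*yy,np.sin(y)*x+np.cos(y)*yy]
for bx in(-110,-2): print(bx,w((bx-58)/1e3 if bx<-50 else bx/1e3,.158))
plan([*w(-.170,.158),.16],Rt(y,jaw='x'))
E
```

```text
time: 8.05
position: [0.4237, 0.3408, 0.1533]
tool_rot: [-0.555, -0.438, 0.556, -0.438]
ft_force: [-0.3, -0.6, -5.8]
grip_width: 0.0333
[235. 138.  48.  48.]
-110 [0.43089735 0.11613891]
-2 [0.59540923 0.1383164 ]
turn(tool,deg) [-21.2   0.2   0.2] shift now [ -6.9  58.4 216.8] shift after turn [ -7.5 -23.9 223.2]
turn(tool,deg) [158.8   0.3  -0.2] shift now [ -6.9  58.4 216.8] shift after turn [  -7.5   23.9 -223.2]
pos [0.4228 0.3403 0.1525] q [ 0.47  0.48  1.69 -0.    0.98  0.71] F [ 0.1  0.4 -5.5] w 33.7 t 8.15
```

```bash
python3 -m inch '[[20,[0,0,0],[-7,0,0]],[20,[0,0,0],[-7,0,0]],[20,[0,0,0],[-7,0,0]],[20,[0,-5,30],[0,0,0]],[20,[0,-5,40],[0,0,0]],[20,[0,-5,40],[0,0,0]],[20,[0,-5,40],[0,0,0]],[20,[0,-4,40],[0,0,0]],[20,[0,0,25],[0,0,0]],[20,[0,0,0],[0,0,0]]]'
cat > p.py <<'E'
import sys
from fit import *
y,B=.134,np.array([.6185,-.018])
def w(x,yy): return B+[np.cos(y)*x-np.sin(y)*yy,np.sin(y)*x+np.cos(y)*yy]
E
python3 - <<'E'
from p import *
o=get_obs(); p=o["position"]; v0=[p[0]+.0575,p[1]+.008,.134]
z=p[2]-.134
MOD["prop"]=[np.array(q)+[0,0,z] for q in MOD["prop"]]
for n in("top","side"):
    im=imaging.camera(n); cv2.imwrite(f"pics/r_{n}.png",im[:,:,::-1])
    for d in imaging.cut_out(n,"prop"):
        if np.linalg.norm(np.array(d["box"][:2])-proj(n,[*v0[:2],.08])[0])<25: print(n,round(d["confidence"],2),fit("prop",{n:d["pixels"].astype(float)},v0))
    for t in("roller_left","roller_right"):
        for d in imaging.cut_out(n,t)[:2]: print(t,n,round(d["confidence"],2),d["box"],ray(n,d["box"][:2],.064).round(3))
print(v0,w(0,.158)); plan([*w(-.170,.158),.16],Rt(y,jaw='x'))
E
```

```text
time: 9.4
position: [0.4297, 0.1179, 0.152]
tool_rot: [0.46, 0.535, -0.464, 0.535]
ft_force: [-0.0, 2.6, -4.9]
grip_width: 0.0335
roller_right top 0.65 [360.1, 166.5, 5.8, 5.6] [ 0.517 -0.261  0.064]
side 0.63 (array([0.4818, 0.1284, 0.1803]), np.float64(0.055))
roller_left side 0.41 [285.1, 176.8, 5.6, 10.3] [0.598 0.142 0.064]
roller_right side 0.64 [281.9, 316.9, 26.5, 23.1] [ 0.449 -0.316  0.064]
[np.float64(0.4871717259778973), np.float64(0.12593478297042823), 0.134] [0.5973913 0.1385836]
turn(tool,deg) [1.  0.2 0.3] shift now [-8.1 -0.7  4.3] shift after turn [-8.2 -0.6  4.3]
turn(tool,deg) [-179.    -0.5    0.3] shift now [-8.1 -0.7  4.3] shift after turn [-8.2  0.6 -4.3]
pos [0.4289 0.1202 0.1518] q [ 0.02  0.37  1.92 -0.    0.86 -0.12] F [ 0.6 -0.1 -4.9] w 33.5 t 9.8
```

```bash
python3 -m inch '[[20,[8,0,5],[1,0,0]],[20,[7,0,0],[0,0,0]],[20,[4,0,0],[0,0,0]],[20,[0,0,0],[0,0,0]]]'
python3 - <<'E'
from p import *
plan([*w(-.170,.158),.134],Rt(y,jaw='x'))
plan([*w(-.002,.158),.134],Rt(y,jaw='x'))
b=imaging.camera("side")[120:260,190:360]
cv2.imwrite("pics/c3.png",cv2.resize(b,(680,560),interpolation=2)[:,:,::-1])
E
```

```text
time: 10.3
position: [0.4279, 0.1165, 0.1343]
tool_rot: [0.463, 0.534, -0.468, 0.531]
ft_force: [1.3, 0.3, -4.1]
grip_width: 0.0335
turn(tool,deg) [-0.   0.1  0.4] shift now [0.3 0.9 0.7] shift after turn [0.3 0.9 0.7]
turn(tool,deg) [ 1.8e+02  7.0e-01 -1.0e-01] shift now [0.3 0.9 0.7] shift after turn [ 0.3 -0.9 -0.7]
pos [0.4279 0.1165 0.1343] q [ 0.01  0.4   1.94 -0.    0.81 -0.12] F [ 1.3  0.3 -4.1] w 33.5 t 10.3
turn(tool,deg) [-0.   0.1  0.4] shift now [ -1.  168.9   0.7] shift after turn [  0.3 168.9   0.7]
turn(tool,deg) [ 1.8e+02  7.0e-01 -1.0e-01] shift now [ -1.  168.9   0.7] shift after turn [   0.3 -168.9   -0.7]
pos [0.4279 0.1165 0.1343] q [ 0.01  0.4   1.94 -0.    0.81 -0.12] F [ 1.3  0.3 -4.1] w 33.5 t 10.3
```

View pics/c3.png

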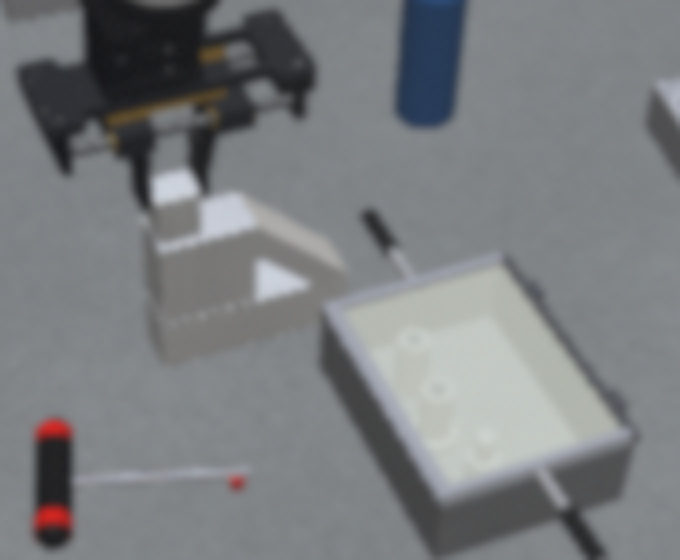

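```bash
python3 -m inch '[[20,[1,20,0.5],[0,0,0.4]],[20,[0,20,0],[0,0,0]],[20,[0,20,0],[0,0,0]],[20,[0,15,0],[0,0,0]],[20,[0,15,0],[0,0,0]],[20,[0,0,0],[0,0,0]]]'
python3 - <<'E'
from p import *
plan([*w(-.002,.158),.133],Rt(y,jaw='x'))
E
```

```text
time: 11.1
position: [0.4414, 0.1247, 0.1349]
tool_rot: [0.421, 0.571, -0.503, 0.494]
ft_force: [2.6, -0.0, -3.2]
grip_width: 0.0337
turn(tool,deg) [ 0.4 -0.4  9.1] shift now [-22.5 152.8   8.1] shift after turn [  1.9 154.5   7.1]
turn(tool,deg) [-179.   -14.2   -0.6] shift now [-22.5 152.8   8.1] shift after turn [   1.9 -154.5   -7.1]
pos [0.4414 0.1247 0.1349] q [ 0.04  0.48  1.79 -0.01  1.03 -0.1 ] F [ 2.6 -0.  -3.2] w 33.7 t 11.1
```

```bash
python3 - <<'E'
from p import *
o=get_obs(); print(np.round(o["moment"],2),np.round(o["joint_torque"],1),np.round(o["joint_velocities"],3))
b=imaging.camera("side")[120:260,190:360]
cv2.imwrite("pics/c4.png",cv2.resize(b,(680,560),interpolation=2)[:,:,::-1])
plan([*w(-.002,.158),.133],Rt(y,jaw='x'))
E
```

```text
[-0.02 -1.15 -0.1 ] [  0.8 -36.9  -9.8   0.1   2.5  -0.1] [-0.001 -0.026  0.026 -0.011  0.069  0.002]
turn(tool,deg) [ 0.4 -0.4  9.1] shift now [-22.7 153.1   8.1] shift after turn [  1.9 154.8   7.1]
turn(tool,deg) [-179.   -14.3   -0.6] shift now [-22.7 153.1   8.1] shift after turn [   1.9 -154.8   -7.1]
pos [0.4411 0.1247 0.1349] q [ 0.04  0.48  1.79 -0.01  1.04 -0.1 ] F [-4.4 -1.1  6.1] w 34.3 t 11.15
```

View pics/c4.png

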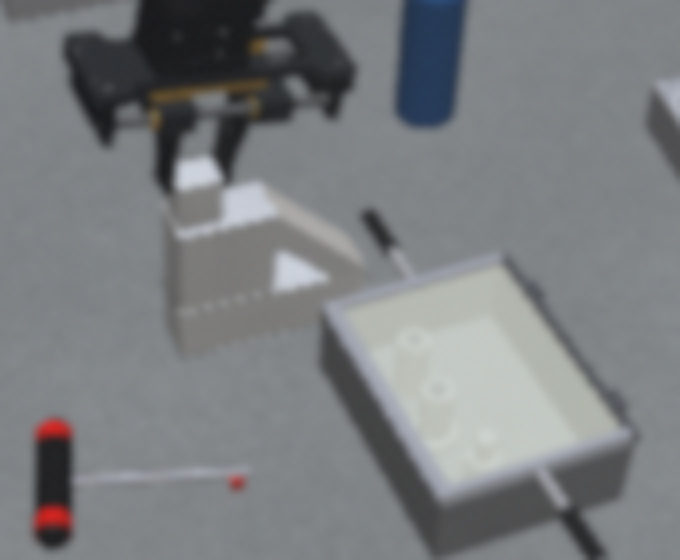

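Nothing blocks it: the block moved 15 mm and the hand pitched 9°, because the block is dragging on the bench. I'll right the hand, lift a few mm, and carry the nose under the roller.

```bash
python3 -m inch '[[20,[-6,0,3],[0,0,5]],[20,[0,0,2],[0,0,4]],[20,[0,0,0],[0,0,0]]]'
python3 - <<'E'
from p import *
plan([*w(-.002,.158),.138],Rt(y,jaw='x'));o=get_obs(); print(np.round(o["moment"],2))
E
```

```text
time: 11.52
position: [0.4414, 0.1197, 0.1385]
tool_rot: [0.465, 0.536, -0.463, 0.531]
ft_force: [-0.9, 1.0, -5.6]
grip_width: 0.0334
turn(tool,deg) [ 0.3 -0.5  0.2] shift now [  0.  155.1   3. ] shift after turn [  0.5 155.1   2.1]
turn(tool,deg) [-179.7   -0.3   -0.7] shift now [  0.  155.1   3. ] shift after turn [   0.5 -155.1   -2.1]
pos [0.4414 0.1197 0.1385] q [ 0.01  0.4   1.9   0.01  0.84 -0.13] F [-0.9  1.  -5.6] w 33.4 t 11.53
[0.06 0.23 0.03]
```

```bash
python3 -m inch '[[20,[0,30,2],[0,0,0]],[20,[0,30,0],[0,0,0]]]'
python3 - <<'E'
from p import *
plan([*w(-.002,.158),.138],Rt(y,jaw='x'));o=get_obs(); print(np.round(o["moment"],2))
E
```

```text
time: 11.78
position: [0.4809, 0.1257, 0.1361]
tool_rot: [0.452, 0.549, -0.474, 0.518]
ft_force: [-36.9, -2.5, 40.0]
grip_width: 0.0334
turn(tool,deg) [ 0.4 -0.7  3. ] shift now [ -7.9 114.8   3.6] shift after turn [ -1.9 115.1   2.8]
turn(tool,deg) [-179.5   -4.7   -1.1] shift now [ -7.9 114.8   3.6] shift after turn [  -1.9 -115.1   -2.8]
pos [0.4809 0.1257 0.1361] q [ 0.03  0.47  1.78  0.01  0.95 -0.12] F [-36.9  -2.5  40. ] w 33.4 t 11.78
[-0.69  6.29  0.02]
```

```bash
python3 -m inch '[[20,[-4,0,0],[0,0,4]],[20,[0,0,0],[0,0,0]]]'
python3 - <<'E'
from p import *
plan([*w(-.002,.158),.138],Rt(y,jaw='x'));o=get_obs(); print(np.round(o["moment"],2))
b=imaging.camera("side")[120:260,190:360]
cv2.imwrite("pics/c5.png",cv2.resize(b,(680,560),interpolation=2)[:,:,::-1])
E
```

```text
time: 12.02
position: [0.4775, 0.1254, 0.1373]
tool_rot: [0.468, 0.537, -0.459, 0.531]
ft_force: [-3.6, -2.0, -9.3]
grip_width: 0.0336
turn(tool,deg) [ 0.4 -0.7 -0.2] shift now [ -0.3 118.6   3.8] shift after turn [ -0.7 118.6   2.9]
turn(tool,deg) [-179.6    0.3   -1.2] shift now [ -0.3 118.6   3.8] shift after turn [  -0.7 -118.6   -2.9]
pos [0.4775 0.1254 0.1373] q [ 0.02  0.45  1.83  0.02  0.87 -0.13] F [-3.6 -2.  -9.3] w 33.6 t 12.03
[-0.57  1.67 -0.06]
```

View pics/c5.png

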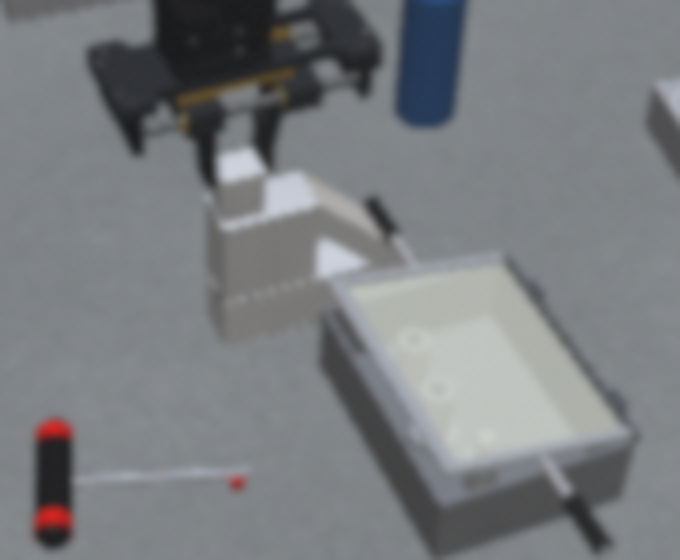

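The lid has started to open: its edge is lifted at (330,300)-(450,450), and the roller is on the ramp at (375,205). Forces are as expected, so I continue in smaller rows with a little pitch compensation.

```bash
python3 -m inch '[[20,[-0.5,12,2],[0,0,1]],[20,[-0.5,12,1],[0,0,1]],[20,[-0.5,12,0],[0,0,1]]]'
python3 - <<'E'
from p import *
plan([*w(-.002,.158),.138],Rt(y,jaw='x'));o=get_obs(); print(np.round(o["moment"],2))
E
```

```text
time: 12.45
position: [0.5144, 0.1285, 0.1366]
tool_rot: [0.481, 0.526, -0.446, 0.541]
ft_force: [-2.8, 1.3, -8.1]
grip_width: 0.0336
turn(tool,deg) [ 0.4 -0.9 -2.9] shift now [ 2.7 81.5  1.7] shift after turn [-1.4 81.5  1.1]
turn(tool,deg) [-179.5    4.5   -1.4] shift now [ 2.7 81.5  1.7] shift after turn [ -1.4 -81.5  -1.1]
pos [0.5144 0.1285 0.1366] q [ 0.02  0.47  1.78  0.03  0.85 -0.14] F [-2.8  1.3 -8.1] w 33.6 t 12.45
[0.12 1.14 0.2 ]
```

```bash
python3 -m inch '[[20,[-1,12,1],[0,0,-1]],[20,[-1,12,0],[0,0,0]],[20,[0,12,0],[0,0,0]],[20,[0,12,0],[0,0,0]]]'
python3 - <<'E'
from p import *
plan([*w(-.002,.158),.138],Rt(y,jaw='x'));o=get_obs(); print(np.round(o["moment"],2))
E
```

```text
time: 12.95
position: [0.5678, 0.1356, 0.141]
tool_rot: [0.478, 0.529, -0.449, 0.539]
ft_force: [-1.7, 0.4, -7.0]
grip_width: 0.0334
turn(tool,deg) [ 0.4 -1.  -2.3] shift now [ 4.1 27.6  1.2] shift after turn [ 3.  27.7  1. ]
turn(tool,deg) [-179.5    3.5   -1.5] shift now [ 4.1 27.6  1.2] shift after turn [  3.  -27.7  -1. ]
pos [0.5678 0.1356 0.141 ] q [ 0.03  0.53  1.63  0.03  0.94 -0.12] F [-1.7  0.4 -7. ] w 33.4 t 12.95
[0.09 0.91 0.09]
```

```bash
python3 -m inch '[[20,[1,12,1],[0,0,-1]],[20,[1,12,0],[0,0,-1]],[20,[1,6,0],[0,0,0]],[20,[0,0,0],[0,0,0]]]'
python3 - <<'E'
from p import *
plan([*w(-.002,.158),.134],Rt(y,jaw='x'));o=get_obs(); print(np.round(o["moment"],2))
E
```

```text
time: 13.45
position: [0.6006, 0.1393, 0.1368]
tool_rot: [0.469, 0.537, -0.458, 0.53]
ft_force: [-1.1, 1.3, -12.4]
grip_width: 0.0334
turn(tool,deg) [ 0.4 -1.  -0.2] shift now [ 2.8 -5.3  0.3] shift after turn [ 2.8 -5.3  0.3]
turn(tool,deg) [-179.6    0.4   -1.5] shift now [ 2.8 -5.3  0.3] shift after turn [ 2.8  5.3 -0.3]
pos [0.6006 0.1393 0.1368] q [ 0.04  0.59  1.52  0.02  1.03 -0.11] F [ -1.1   1.3 -12.4] w 33.4 t 13.45
[0.07 0.64 0.09]
```

```bash
python3 -m inch '[[20,[0,-4,0],[0,0,0]],[20,[2,0,0],[0,0,0]],[20,[1.5,0,0],[0,0,0]],[20,[0,0,0],[0,0,0]]]'
python3 - <<'E'
from p import *
plan([*w(-.002,.158),.134],Rt(y,jaw='x'));o=get_obs(); print(np.round(o["moment"],2))
b=imaging.camera("side")[90:260,190:380]
cv2.imwrite("pics/c6.png",cv2.resize(b,(665,595),interpolation=2)[:,:,::-1])
E
```

```text
time: 13.95
position: [0.5961, 0.1387, 0.1345]
tool_rot: [0.469, 0.537, -0.458, 0.531]
ft_force: [-0.1, 0.9, -14.4]
grip_width: 0.0336
turn(tool,deg) [ 0.4 -1.  -0.3] shift now [ 0.5 -0.8  0.3] shift after turn [ 0.5 -0.8  0.3]
turn(tool,deg) [-179.6    0.5   -1.5] shift now [ 0.5 -0.8  0.3] shift after turn [ 0.5  0.8 -0.3]
pos [0.5961 0.1387 0.1345] q [ 0.04  0.59  1.53  0.02  1.02 -0.11] F [ -0.1   0.9 -14.4] w 33.6 t 13.95
[0.01 0.53 0.03]
```

View pics/c6.png

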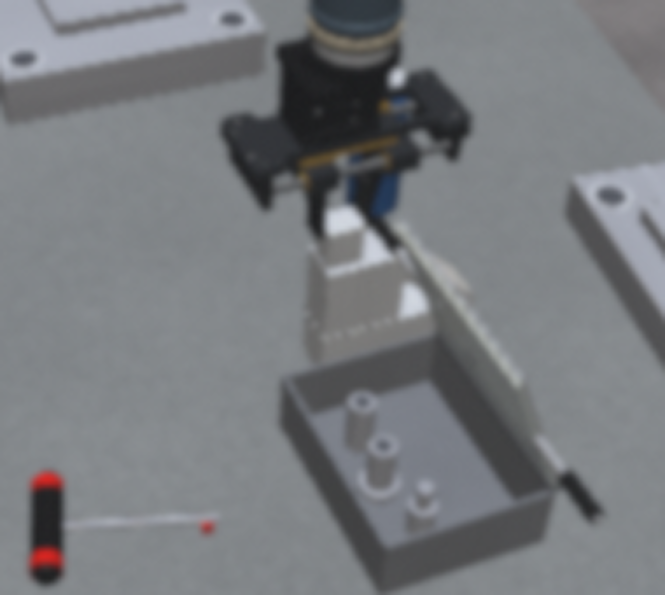

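The lid is wide open, with the roller on the block's level top at (385,232). The flanged bush shows clearly in the middle of the bin at (380,465). I lower the last few mm and release.

```bash
python3 -m inch '[[20,[2,0,0],[0,0,0]],[20,[2,0,0],[0,0,0]],[20,[0,0,0],[0,0,0]]]'
```

```text
time: 14.38
position: [0.5966, 0.1389, 0.1344]
tool_rot: [0.47, 0.536, -0.458, 0.531]
ft_force: [-0.4, 0.4, -9.7]
grip_width: 0.0332
```

```bash
python3 -m inch '[[41,[0,0,0],[0,0,0]],[41,[0,0,0],[0,0,0]],[41,[0,0,0],[0,0,0]]]'
python3 - <<'E'
from p import *
o=get_obs(); print(np.round(o["ft_force"],1),o["grip_width"],np.round(o["position"],4))
imaging.camera("side")
for t in("flap_edge","roller_right","flanged_bush"):
  for d in imaging.tip_of("side",t)[:2]: print(t,d)
print(proj("side",[*w(.075-.148*np.cos(1.17),0),.064+.148*np.sin(1.17)]),proj("side",[*w(.046,-.158),.133]))
for d in imaging.cut_out("side","prop"): 
  if abs(d["box"][0]-290)<15: print(np.round(d["box"]),fit("prop",{"side":d["pixels"].astype(float)},[*w(.056,.158),.134]))
E
```

```text
time: 14.75
position: [0.6008, 0.1388, 0.1362]
tool_rot: [0.472, 0.534, -0.455, 0.534]
ft_force: [-2.9, 0.3, -2.8]
grip_width: 0.0408
[-2.9  0.3 -2.8] 0.04077467280406553 [0.6008 0.1388 0.1362]
flap_edge {'pixel': [320.3, 174.9], 'confidence': 0.65}
roller_right {'pixel': [354.4, 233.1], 'confidence': 0.47}
roller_right {'pixel': [306.4, 304.2], 'confidence': 0.45}
flanged_bush {'pixel': [296.4, 228.4], 'confidence': 0.46}
flanged_bush {'pixel': [319.0, 177.6], 'confidence': 0.19}
[[319.21319269 175.6802711 ]] [[355.52560628 231.46599231]]
[300. 172.  48.  46.] (array([0.6461, 0.1621, 0.4767]), np.float64(0.246))
```

```bash
python3 -m inch '[[41,[0,-2.5,0],[0,0,0]],[41,[-20,0,0],[0,0,0]],[41,[-40,0,0],[0,0,0]],[41,[-50,0,0],[0,0,0]],[41,[-20,0,0],[0,0,0]]]'
python3 - <<'E'
from p import *
for px,z in(((296.4,228.4),.004),): print("bush side",ray("side",px,z).round(4))
print("c6 click", ray("side",(190+383*190/665,90+444*170/595),.056).round(4), ray("side",(190+379*190/665,90+490*170/595),.008).round(4))
# lid/prop holding?
imaging.camera("side")
for d in imaging.tip_of("side","flap_edge")[:1]+imaging.tip_of("side","flanged_bush")[:1]: print(d, ray("side",d["pixel"],.004).round(4))
T=np.radians(12);G=Rt(y,T); g=np.array([.588,-.022,.042]); tcp=g+.019*G[:,0]; print(tcp)
plan(tcp+[0,0,.13],G)
E
```

```text
time: 15.62
position: [0.6016, 0.1354, 0.2712]
tool_rot: [0.475, 0.529, -0.452, 0.538]
ft_force: [-0.3, 0.8, -0.2]
grip_width: 0.0408
bush side [ 0.5863 -0.0203  0.004 ]
c6 click [ 0.5905 -0.0224  0.056 ] [ 0.5883 -0.0307  0.008 ]
{'pixel': [317.8, 178.2], 'confidence': 0.64} [0.7241 0.1708 0.004 ]
{'pixel': [295.1, 225.2], 'confidence': 0.44} [ 0.5864 -0.0075  0.004 ]
[ 0.59191491 -0.02147224  0.0234152 ]
turn(tool,deg) [-89.5  -8.8   7.5] shift now [112.2 -33.2 155.7] shift after turn [ 106.6 -154.4  -52.4]
turn(tool,deg) [90.   7.5  8.8] shift now [112.2 -33.2 155.7] shift after turn [106.6 154.4  52.4]
pos [0.6002 0.1354 0.2686] q [ 0.03  0.43  1.4   0.02  1.28 -0.11] F [-0.1 -1.6 -0.2] w 40.7 t 15.78
```

```bash
python3 -m inch '[[36,[0,0,0],[10,0.8,1]],[36,[0,0,0],[10,0.8,1]],[36,[0,0,0],[10,0.8,1]],[36,[0,0,0],[10,0.8,1]],[36,[0,0,0],[10,0.8,1]],[36,[0,0,0],[10,0.8,1]],[36,[0,0,0],[10,0.8,1]],[36,[0,0,0],[10,0.8,1]],[36,[0,0,0],[10,0.8,1]]]'
cat >> p.py <<'E'
T=np.radians(12);G=Rt(y,T); g=np.array([.589,-.022,.042]); tcp=g+.019*G[:,0]
E
python3 -c "
from p import *
plan(tcp+[0,0,.2],G);plan(tcp+[0,0,.06],G)"
```

```text
time: 16.9
position: [0.5949, 0.1339, 0.2515]
tool_rot: [0.771, 0.031, -0.636, 0.025]
ft_force: [-0.2, -0.5, 0.4]
grip_width: 0.0359
turn(tool,deg) [176.9  -0.9  -1.5] shift now [ 24.7 154.7  19.3] shift after turn [  22.7 -153.7  -28.1]
turn(tool,deg) [-3.1  1.  -0.6] shift now [ 24.7 154.7  19.3] shift after turn [ 22.7 153.7  28.1]
pos [0.5949 0.1339 0.2515] q [0.03 0.37 1.57 0.01 1.01 1.52] F [-0.2 -0.5  0.4] w 35.9 t 16.9
turn(tool,deg) [176.9  -0.9  -1.5] shift now [162.1 154.8  46.1] shift after turn [ 159.6 -153.7  -57.2]
turn(tool,deg) [-3.1  1.  -0.6] shift now [162.1 154.8  46.1] shift after turn [159.6 153.7  57.2]
pos [0.5949 0.1339 0.2515] q [0.03 0.37 1.57 0.01 1.01 1.52] F [-0.2 -0.5  0.4] w 35.9 t 16.9
```

```bash
python3 -m inch '[[36,[0,0,0],[-3.1,1,-0.6]],[36,[0,40,7],[0,0,0]],[36,[5,40,7],[0,0,0]],[36,[8,40,7],[0,0,0]],[36,[8,33,7],[0,0,0]],[36,[0,0,0],[0,0,0]]]'
python3 -c "
from p import *
plan(tcp+[0,0,.2],G);plan(tcp+[0,0,.05],G)"
```

```text
time: 17.65
position: [0.5884, -0.0238, 0.2136]
tool_rot: [0.772, 0.054, -0.632, 0.042]
ft_force: [0.5, 0.5, -0.9]
grip_width: 0.0359
turn(tool,deg) [-179.9   -0.3    1. ] shift now [-8.7 -1.7 -6.6] shift after turn [-8.6  1.7  6.7]
turn(tool,deg) [0.1 0.6 0.2] shift now [-8.7 -1.7 -6.6] shift after turn [-8.6 -1.7 -6.7]
pos [ 0.5884 -0.0238  0.2136] q [-0.28  0.39  1.67  0.1   0.91  1.1 ] F [ 0.5  0.5 -0.9] w 35.9 t 17.65
turn(tool,deg) [-179.9   -0.3    1. ] shift now [138.4  -1.2  22.9] shift after turn [138.1   1.7 -24.5]
turn(tool,deg) [0.1 0.6 0.2] shift now [138.4  -1.2  22.9] shift after turn [138.1  -1.7  24.5]
pos [ 0.5884 -0.0238  0.2136] q [-0.28  0.39  1.67  0.1   0.91  1.1 ] F [ 0.5  0.5 -0.9] w 35.9 t 17.65
```

```bash
python3 -m inch '[[36,[35,-1.7,6],[0.1,0.6,0.2]],[36,[35,0,6],[0,0,0]],[36,[35,0,6],[0,0,0]],[36,[20,0,5],[0,0,0]],[36,[0,0,0],[0,0,0]]]'
python3 - <<'E'
from p import *
plan(tcp,G)
a=imaging.camera("top")[90:180,225:345]; b=imaging.camera("side")[160:270,240:370]
cv2.imwrite("pics/c7.png",np.vstack([cv2.resize(a,(400,300),interpolation=2),cv2.resize(b,(400,300*1),interpolation=2)])[:,:,::-1])
E
```

```text
time: 18.27
position: [0.5905, -0.0176, 0.0804]
tool_rot: [0.775, 0.053, -0.629, 0.042]
ft_force: [-0.2, 0.7, 0.2]
grip_width: 0.0355
turn(tool,deg) [-180.    -0.2    0.2] shift now [56.1  4.3  9.9] shift after turn [ 56.1  -4.2 -10. ]
turn(tool,deg) [0.  0.1 0.1] shift now [56.1  4.3  9.9] shift after turn [56.1  4.2 10. ]
pos [ 0.5905 -0.0176  0.0804] q [-0.27  0.59  1.8   0.15  0.57  1.05] F [-0.2  0.7  0.2] w 35.5 t 18.27
```

View pics/c7.png

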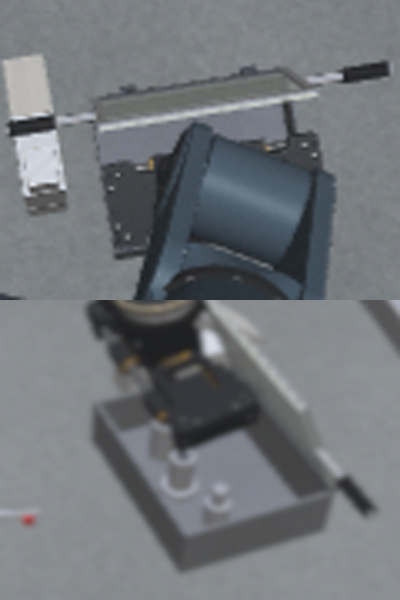

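The block alone holds the lid: in the top crop the roller at (30,127) sits on the level top. The fingers are right above the flanged bush at (180,455) in the lower crop. I descend with corrections.

```bash
python3 -m inch '[[36,[5,4.5,4],[0,0,0]],[36,[14,0.5,3],[0,0,0]],[36,[14,0,3],[0,0,0]],[36,[0,0,0],[0,0,0]]]'
python3 -c "
from p import *
plan(tcp,G)"
```

```text
time: 18.88
position: [0.5919, -0.0242, 0.0485]
tool_rot: [0.778, 0.052, -0.625, 0.043]
ft_force: [0.3, -0.0, 0.2]
grip_width: 0.0361
turn(tool,deg) [-1.799e+02  1.000e-01 -6.000e-01] shift now [24.8 -2.7  4. ] shift after turn [24.8  2.6 -3.9]
turn(tool,deg) [ 0.1 -0.4 -0.1] shift now [24.8 -2.7  4. ] shift after turn [24.8 -2.6  3.9]
pos [ 0.5919 -0.0242  0.0485] q [-0.28  0.64  1.82  0.18  0.49  1.01] F [ 0.3 -0.   0.2] w 36.1 t 18.88
```

```bash
python3 -m inch '[[36,[12,-2,2],[0,0,0]],[36,[11,0,2],[0,0,0]],[36,[0,0,0],[0,0,0]],[10,[0,0,0],[0,0,0]],[10,[0,0,0],[0,0,0]],[10,[0,0,0],[0,0,0]]]' 30
python3 -c "
from p import *
plan(tcp,G)"
```

```text
time: 19.62
position: [0.5931, -0.0222, 0.0236]
tool_rot: [0.778, 0.052, -0.625, 0.043]
ft_force: [0.8, -0.4, -2.5]
grip_width: 0.0222
turn(tool,deg) [-179.9    0.2   -0.7] shift now [ 0.1 -0.7  0.2] shift after turn [ 0.1  0.7 -0.2]
turn(tool,deg) [ 0.1 -0.4 -0.1] shift now [ 0.1 -0.7  0.2] shift after turn [ 0.1 -0.7  0.2]
pos [ 0.5931 -0.0222  0.0236] q [-0.27  0.69  1.82  0.2   0.44  0.99] F [ 0.8 -0.4 -2.5] w 22.2 t 19.62
```

```bash
python3 -m inch '[[10,[-10,0,-2],[0,0,0]],[10,[-14,0,-3],[0,0,0]],[10,[-20,0,-4],[0,0,0]],[10,[-20,0,-4],[0,0,0]],[10,[0,0,0],[0,0,0]]]'
python3 - <<'E'
from p import *
plan(tcp+[-.15,0,.10],G)
imaging.camera("side")
for t in("flanged_bush","plain_bush","stepped_pin"):
  for d in imaging.cut_out("side",t)[:2]: print(t,round(d["confidence"],2),np.round(d["box"],1))
E
```

```text
time: 20.25
position: [0.5918, -0.022, 0.0941]
tool_rot: [0.778, 0.052, -0.624, 0.043]
ft_force: [-0.2, -0.1, -1.8]
grip_width: 0.0225
turn(tool,deg) [-179.9    0.2   -0.8] shift now [-60.6 -20.6 137.6] shift after turn [ -59.3   20.5 -138.2]
turn(tool,deg) [ 0.1 -0.5 -0.1] shift now [-60.6 -20.6 137.6] shift after turn [-59.3 -20.5 138.2]
pos [ 0.5918 -0.022   0.0941] q [-0.27  0.56  1.79  0.15  0.59  1.05] F [-0.2 -0.1 -1.8] w 22.5 t 20.25
flanged_bush 0.4 [298.2 212.9   9.8  11.4]
plain_bush 0.45 [291.  209.9  11.4  19.3]
stepped_pin 0.5 [312.2 235.6   7.   12.9]
```

```bash
python3 -m inch '[[10,[-18,0,-4],[0,0,0]],[10,[-20,0,16],[0,0,0]],[10,[-10,-5,45],[0,0,0]],[10,[0,-5,45],[0,0,0]],[10,[0,0,30],[0,0,0]],[10,[0,0,0],[0,0,0]]]'
python3 - <<'E'
from p import *
m=np.load("m.npz")
for n in("top","side"):
    k=m[n+"_pad_0"]; r,c=np.nonzero(k); h=cv2.minAreaRect(np.c_[c,r].astype(np.float32)); print(n,ray(n,(c.mean(),r.mean()),.006).round(4),ray(n,h[0],.006).round(4))
    k=m[n+"_tray_0"].astype(np.uint8); k=cv2.morphologyEx(k,3,np.ones((25,25))); r,c=np.nonzero(k); h=cv2.minAreaRect(np.c_[c,r].astype(np.float32)); print(n,h,ray(n,h[0],.016).round(4),[ray(n,q,.02).round(3) for q in cv2.boxPoints(h)] if n=="top" else "")
G2=Rt(.26,T); t2=np.array([.467,-.283,.0256])+.004*np.r_[np.cos(.26),np.sin(.26),0]
plan(t2+[0,0,.09],G2)
E
```

```text
time: 21.2
position: [0.4439, -0.0294, 0.1063]
tool_rot: [0.773, 0.054, -0.63, 0.041]
ft_force: [0.8, -0.3, -1.4]
grip_width: 0.0221
top [ 0.4673 -0.2848  0.006 ] [ 0.4674 -0.2851  0.006 ]
top ((364.6107482910156, 183.3724822998047), (56.81270980834961, 22.875337600708008), 73.44293212890625) [ 0.4655 -0.2851  0.016 ] [array([ 0.548, -0.223,  0.02 ]), array([ 0.568, -0.298,  0.02 ]), array([ 0.383, -0.344,  0.02 ]), array([ 0.363, -0.27 ,  0.02 ])]
side [ 0.4646 -0.2839  0.006 ] [ 0.4644 -0.284   0.006 ]
side ((284.3185729980469, 314.94189453125), (32.299407958984375, 76.10160064697266), 62.74467086791992) [ 0.4662 -0.2872  0.016 ] 
turn(tool,deg) [173.   -1.9  -0.5] shift now [-11.6 253.9   5.2] shift after turn [ -17.2 -251.1  -36.1]
turn(tool,deg) [-7.   0.3 -1.2] shift now [-11.6 253.9   5.2] shift after turn [-17.2 251.1  36.1]
pos [ 0.4439 -0.0294  0.1063] q [-0.4   0.41  2.12  0.25  0.45  0.82] F [ 0.8 -0.3 -1.4] w 22.1 t 21.2
```

```bash
python3 -m inch '[[10,[-3,0,0],[-7,0.3,-1.2]],[10,[-3,42,6],[0,0,0]],[10,[-3,42,6],[0,0,0]],[10,[-3,42,6],[0,0,0]],[10,[-3,42,6],[0,0,0]],[10,[-1,42,6],[0,0,0]],[10,[0,40,6],[0,0,0]],[10,[0,0,0],[0,0,0]]]'
cat >> p.py <<'E'
G2=Rt(.26,T); t2=np.array([.466,-.2845,.0256])+.004*np.r_[np.cos(.26),np.sin(.26),0]
E
python3 - <<'E'
from p import *
plan(t2+[0,0,.03],G2)
for n in("side","top"):
    imaging.camera(n)
    for d in imaging.tip_of(n,"flanged_bush")[:2]: print(n,d)
    for d in imaging.cut_out(n,"flanged_bush")[:2]: print(n,d["confidence"],d["box"])
E
```

```text
time: 22.2
position: [0.484, -0.2966, 0.115]
tool_rot: [0.773, 0.098, -0.621, 0.088]
ft_force: [0.3, 0.1, -2.4]
grip_width: 0.0225
turn(tool,deg) [-179.6    1.1   -0.5] shift now [ 55.6 -17.2  22.7] shift after turn [ 56.   16.3 -22.5]
turn(tool,deg) [ 0.4 -0.3 -0.7] shift now [ 55.6 -17.2  22.7] shift after turn [ 56.  -16.3  22.5]
pos [ 0.484  -0.2966  0.115 ] q [-0.86  0.52  1.79  0.28  0.74  0.25] F [ 0.3  0.1 -2.4] w 22.5 t 22.2
side {'pixel': [293.5, 296.2], 'confidence': 0.59}
side 0.62 [374.6, 316.9, 51.9, 45.7]
```

```bash
python3 -m inch '[[10,[5,-16,5],[0.4,-0.3,-0.7]],[10,[24,0,9],[0,0,0]],[10,[24,0,8],[0,0,0]],[10,[0,0,0],[0,0,0]]]'
python3 - <<'E'
from p import *
plan(t2+[0,0,0],G2); o=get_obs(); z=o["position"][2]-.0196
b=imaging.camera("side")
for d in imaging.tip_of("side","flanged_bush")[:2]: print(d, ray("side",d["pixel"],z).round(4))
print("expect",proj("side",[*(o["position"][:2]-.004*np.r_[np.cos(.26),np.sin(.26)]),z]))
cv2.imwrite("pics/c8.png",cv2.resize(b[270:360,230:340],(733,600),interpolation=2)[:,:,::-1])
E
```

```text
time: 23.0
position: [0.4644, -0.2693, 0.0569]
tool_rot: [0.768, 0.108, -0.626, 0.08]
ft_force: [-0.4, -0.5, -2.0]
grip_width: 0.0221
turn(tool,deg) [-179.6   -1.2    0.4] shift now [30.8 15.5  4.8] shift after turn [ 31.  -15.1  -4.9]
turn(tool,deg) [0.4 0.2 0.8] shift now [30.8 15.5  4.8] shift after turn [31.  15.1  4.9]
pos [ 0.4644 -0.2693  0.0569] q [-0.85  0.6   1.88  0.34  0.6   0.17] F [-0.4 -0.5 -2. ] w 22.1 t 23.0
{'pixel': [283.9, 316.5], 'confidence': 0.5} [ 0.4594 -0.302   0.0373]
expect [[280.55161865 304.94174418]]
```

View pics/c8.png

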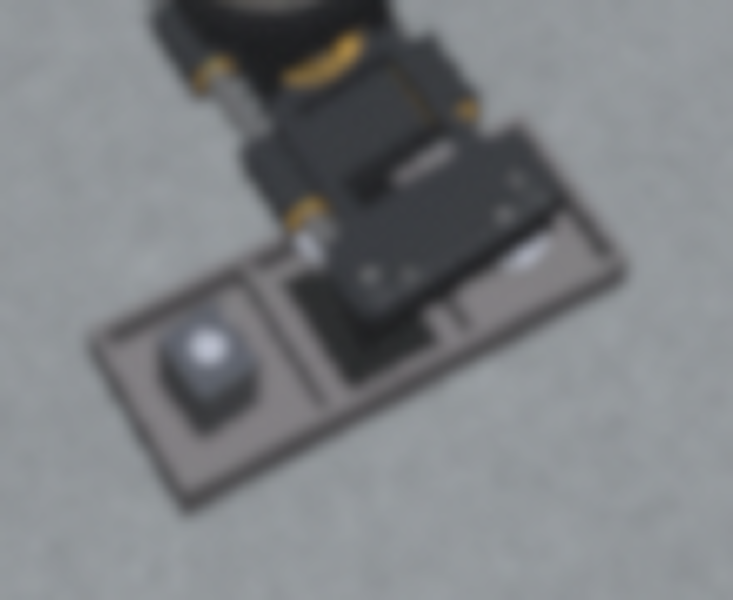

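```bash
python3 -m inch '[[10,[0,15,1],[0.4,0.2,0.8]],[10,[0,0,0],[0,0,0]],[10,[12,0,2.5],[0,0,0]],[10,[0,0,0],[0,0,0]]]'
python3 -c "
from p import *
plan(t2,G2)"
```

```text
time: 23.6
position: [0.471, -0.2886, 0.048]
tool_rot: [0.772, 0.097, -0.622, 0.085]
ft_force: [0.1, -0.5, -2.5]
grip_width: 0.0223
turn(tool,deg) [-180.     1.    -0.4] shift now [21.9 -5.5  4.5] shift after turn [22.   5.3 -4.4]
turn(tool,deg) [ 0.  -0.3 -0.6] shift now [21.9 -5.5  4.5] shift after turn [22.  -5.3  4.4]
pos [ 0.471  -0.2886  0.048 ] q [-0.87  0.63  1.86  0.35  0.57  0.16] F [ 0.1 -0.5 -2.5] w 22.3 t 23.6
```

```bash
python3 -m inch '[[10,[6,-4,1],[0,-0.3,-0.6]],[10,[6,0,1],[0,0,0]],[10,[4,0,0],[0,0,0]],[10,[0,0,0],[0,0,0]]]'
python3 -c "
from p import *
plan(t2,G2)"
```

```text
time: 24.1
position: [0.4711, -0.2835, 0.0302]
tool_rot: [0.77, 0.101, -0.625, 0.081]
ft_force: [-0.1, 0.0, -3.0]
grip_width: 0.0223
turn(tool,deg) [-1.8e+02 -1.0e-01  2.0e-01] shift now [ 4.2 -0.4  2. ] shift after turn [ 4.2  0.4 -2.1]
turn(tool,deg) [0.  0.1 0.1] shift now [ 4.2 -0.4  2. ] shift after turn [ 4.2 -0.4  2.1]
pos [ 0.4711 -0.2835  0.0302] q [-0.86  0.66  1.87  0.36  0.55  0.14] F [-0.1  0.  -3. ] w 22.3 t 24.1
```

```bash
python3 -m inch '[[10,[3,-0.3,1.5],[0,0,0]],[10,[1.5,0,0.5],[0,0,0]],[10,[0,0,0],[0,0,0]]]'
python3 -c "
from p import *
plan(t2,G2)"
```

```text
time: 24.48
position: [0.4701, -0.2836, 0.0254]
tool_rot: [0.77, 0.101, -0.625, 0.082]
ft_force: [-0.2, 0.3, -0.7]
grip_width: 0.022
turn(tool,deg) [-1.8e+02 -1.0e-01  1.0e-01] shift now [-0.2 -0.2  0.1] shift after turn [-0.2  0.2 -0.1]
turn(tool,deg) [0.  0.1 0.1] shift now [-0.2 -0.2  0.1] shift after turn [-0.2 -0.2  0.1]
pos [ 0.4701 -0.2836  0.0254] q [-0.86  0.67  1.87  0.37  0.54  0.13] F [-0.2  0.3 -0.7] w 22.0 t 24.48
```

```bash
python3 -m inch '[[40,[0,0,0],[0,0,0]],[40,[0,0,0],[0,0,0]],[40,[-12,0,-2.5],[0,0,0]],[40,[-25,0,-5],[0,0,0]],[40,[-40,0,-8],[0,0,0]],[40,[-50,0,30],[0,0,0]],[40,[-50,0,30],[0,0,0]],[40,[-20,-40,20],[0,0,0]],[40,[0,-50,0],[0,0,0]],[40,[0,-50,0],[0,0,0]],[40,[0,0,0],[0,0,0]]]'
python3 - <<'E'
from p import *
b=imaging.camera("side")[270:360,230:340]
for d in imaging.cut_out("side","flanged_bush")[:2]: print("side",d["confidence"],d["box"])
for d in imaging.tip_of("side","flanged_bush")[:2]: print("side",d,ray("side",d["pixel"],.006))
a=imaging.camera("top")
for d in imaging.cut_out("top","flanged_bush")[:2]: print("top",d["confidence"],d["box"],ray("top",d["box"][:2],.03))
for d in imaging.tip_of("top","flanged_bush")[:2]: print("top",d,ray("top",d["pixel"],.006))
a=a[140:230,310:420]
cv2.imwrite("pics/c9.png",np.hstack([cv2.resize(b,(400,330),interpolation=2),cv2.resize(a,(400,330),interpolation=2)])[:,:,::-1])
plan([*w(-.004,.158),.26],Rt(y,jaw='x'))
E
```

```text
time: 25.85
position: [0.3306, -0.176, 0.2165]
tool_rot: [0.772, 0.095, -0.623, 0.087]
ft_force: [0.1, -0.4, 0.5]
grip_width: 0.0399
side 0.65 [282.1, 310.1, 11.4, 21.0]
side {'pixel': [281.6, 313.3], 'confidence': 0.74} [ 0.46317487 -0.27610981  0.006     ]
top {'pixel': [364.9, 182.5], 'confidence': 0.62} [ 0.4691575  -0.28878003  0.006     ]
top {'pixel': [268.3, 147.7], 'confidence': 0.6} [0.59650765 0.03566235 0.006     ]
turn(tool,deg) [-82.6  -9.1  -9.7] shift now [  22.7 -243.4 -334.8] shift after turn [ -43.3  300.3 -282.5]
turn(tool,deg) [ 96.6 -10.    9.4] shift now [  22.7 -243.4 -334.8] shift after turn [ -43.3 -300.3  282.5]
pos [ 0.3335 -0.182   0.2167] q [-0.97  0.1   2.1   0.25  0.87  0.18] F [-0.6 -0.5  0.1] w 40.1 t 26.15
```

View pics/c9.png

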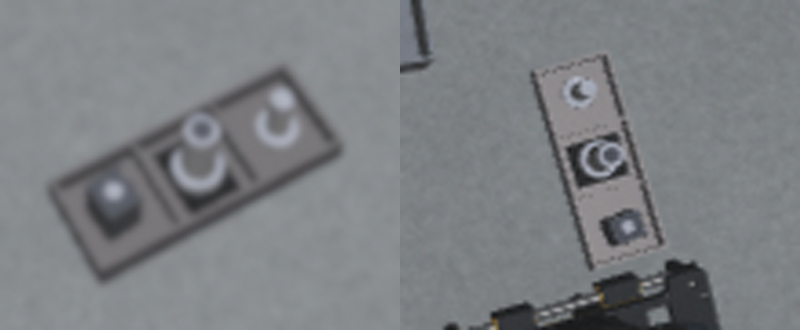

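The bush stands upright on the pad, with flange and pad centres agreeing to about 3 mm in both views (left (197,168), right (598,160)). The kit parts are untouched. Now back to the block.

```bash
python3 -m inch '[[44,[-8,0,0],[-10.3,-1.1,-1.2]],[44,[-8,0,0],[-10.3,-1.1,-1.2]],[44,[-8,0,0],[-10.3,-1.1,-1.2]],[44,[-8,0,0],[-10.3,-1.1,-1.2]],[44,[-8,0,0],[-10.3,-1.1,-1.2]],[44,[-8,0,0],[-10.3,-1.1,-1.2]],[44,[-8,0,0],[-10.3,-1.1,-1.2]],[44,[-5,0,0],[-10.3,-1.1,-1.2]],[44,[0,0,0],[0,0,0]]]'
python3 - <<'E'
from p import *
plan([*w(-.004,.158),.28],Rt(y,jaw='x'))
E
```

```text
time: 27.28
position: [0.3295, -0.1935, 0.2772]
tool_rot: [0.456, 0.541, -0.457, 0.539]
ft_force: [0.3, -0.5, 1.2]
grip_width: 0.0442
turn(tool,deg) [ 1.9 -0.1  0.2] shift now [  -3.3  315.6 -282.7] shift after turn [  -2.8  305.8 -293.3]
turn(tool,deg) [-178.1   -0.3   -0.2] shift now [  -3.3  315.6 -282.7] shift after turn [  -2.8 -305.8  293.3]
pos [ 0.3295 -0.1935  0.2772] q [-0.82  0.08  1.88 -0.    1.18 -0.99] F [ 0.3 -0.5  1.2] w 44.2 t 27.27
```

```bash
python3 -m inch '[[44,[0,0,0],[1.9,0,0]],[44,[0,34,-32],[0,0,0]],[44,[0,34,-32],[0,0,0]],[44,[0,34,-32],[0,0,0]],[44,[0,34,-32],[0,0,0]],[44,[0,34,-32],[0,0,0]],[44,[0,34,-32],[0,0,0]],[44,[0,34,-32],[0,0,0]],[44,[0,34,-32],[0,0,0]],[44,[0,25,-25],[0,0,0]],[44,[0,0,0],[0,0,0]]]'
python3 - <<'E'
from p import *
plan([*w(-.003,.158),.18],Rt(y,jaw='x'))
imaging.camera("side")
for d in imaging.cut_out("side","prop"): print(np.round(d["box"]))
print(imaging.tip_of("side","flap_edge")[:1])
E
```

```text
time: 28.65
position: [0.6033, 0.1226, 0.2707]
tool_rot: [0.477, 0.524, -0.48, 0.517]
ft_force: [-0.0, 0.4, -0.0]
grip_width: 0.0438
turn(tool,deg) [-2.9 -0.3  0.5] shift now [ 90.8  -6.8 -15.8] shift after turn [ 90.7  -6.8 -16.6]
turn(tool,deg) [177.1   0.8   0.4] shift now [ 90.8  -6.8 -15.8] shift after turn [90.7  6.8 16.6]
pos [0.6033 0.1226 0.2707] q [ 0.02  0.45  1.36  0.    1.34 -0.07] F [-0.   0.4 -0. ] w 43.8 t 28.65
[173. 161.  34.  68.]
[163. 131.  30.  40.]
[301. 173.  50.  45.]
[{'pixel': [316.8, 174.8], 'confidence': 0.58}]
```

```bash
python3 -m inch '[[41,[0,-6,-16],[-2.9,-0.3,0.5]],[41,[0,0,0],[0,0,0]],[41,[40,0,0],[0,0,0]],[41,[30,0,0],[0,0,0]],[41,[0,0,0],[0,0,0]]]'
python3 - <<'E'
from p import *
plan([.5955,.1389,.134],Rt(y,jaw='x'))
E
```

```text
time: 29.42
position: [0.5923, 0.1344, 0.2024]
tool_rot: [0.466, 0.531, -0.466, 0.533]
ft_force: [0.1, -0.5, 0.6]
grip_width: 0.0411
turn(tool,deg) [-0.1  0.1 -0.2] shift now [68.4  3.6 -4.1] shift after turn [68.4  3.8 -4. ]
turn(tool,deg) [179.9  -0.2  -0.2] shift now [68.4  3.6 -4.1] shift after turn [68.4 -3.8  4. ]
pos [0.5923 0.1344 0.2024] q [ 0.04  0.5   1.48 -0.    1.16 -0.09] F [ 0.1 -0.5  0.6] w 41.1 t 29.43
```

```bash
python3 -m inch '[[41,[0,3.8,-4],[0,0,0]],[41,[10,0,0],[0,0,0]],[41,[12,0,0],[0,0,0]],[41,[0,0,0],[0,0,0]]]'
python3 - <<'E'
from p import *
plan([.5955,.1389,.134],Rt(y,jaw='x'))
E
```

```text
time: 29.92
position: [0.5981, 0.1391, 0.1829]
tool_rot: [0.468, 0.529, -0.464, 0.535]
ft_force: [0.5, -0.1, -0.6]
grip_width: 0.0412
turn(tool,deg) [-0.1  0.2 -0.5] shift now [48.9 -3.1 -0.3] shift after turn [48.9 -2.6 -0.1]
turn(tool,deg) [179.9  -0.9  -0.3] shift now [48.9 -3.1 -0.3] shift after turn [48.9  2.6  0.1]
pos [0.5981 0.1391 0.1829] q [ 0.05  0.53  1.49 -0.    1.12 -0.08] F [ 0.5 -0.1 -0.6] w 41.2 t 29.93
```

```bash
python3 -m inch '[[41,[4,-2.5,0],[0,0,-0.5]],[41,[8,-0.5,0],[0,0,0]],[41,[8,-0.5,0],[0,0,0]],[41,[0,0,0],[0,0,0]]]'
python3 - <<'E'
from p import *
plan([.5955,.1389,.134],Rt(y,jaw='x'))
E
```

```text
time: 30.42
position: [0.5945, 0.1385, 0.1615]
tool_rot: [0.465, 0.531, -0.466, 0.533]
ft_force: [-0.2, 0.1, -0.0]
grip_width: 0.0411
turn(tool,deg) [-0.1  0.2 -0. ] shift now [27.5  1.  -0.4] shift after turn [27.5  1.1 -0.3]
turn(tool,deg) [179.9  -0.   -0.3] shift now [27.5  1.  -0.4] shift after turn [27.5 -1.1  0.3]
pos [0.5945 0.1385 0.1615] q [ 0.05  0.55  1.51 -0.    1.08 -0.08] F [-0.2  0.1 -0. ] w 41.1 t 30.43
```

Straddling without contact, so I go down to grip height and close.

```bash
python3 -m inch '[[41,[9,0,0],[0,0,0]],[41,[9,0,0],[0,0,0]],[41,[7,0,0],[0,0,0]],[41,[0,0,0],[0,0,0]],[20,[0,0,0],[0,0,0]],[20,[0,0,0],[0,0,0]],[20,[0,0,0],[0,0,0]]]' 45
python3 - <<'E'
from p import *
plan([*w(-.19,.158),.138],Rt(y,jaw='x'))
E
```

```text
time: 31.3
position: [0.5966, 0.1387, 0.1348]
tool_rot: [0.466, 0.53, -0.465, 0.534]
ft_force: [2.6, 0.5, -2.3]
grip_width: 0.0334
turn(tool,deg) [-0.1  0.2 -0.2] shift now [  -4.1 -189.3    0.6] shift after turn [  -3.2 -189.3    0.3]
turn(tool,deg) [179.9  -0.4  -0.2] shift now [  -4.1 -189.3    0.6] shift after turn [ -3.2 189.3  -0.3]
pos [0.5966 0.1387 0.1348] q [ 0.05  0.59  1.53 -0.    1.02 -0.08] F [ 2.6  0.5 -2.3] w 33.4 t 31.3
```

```bash
python3 -m inch '[[20,[-4,0,0],[0,0,0]],[20,[-2,-8,0],[0,0,0]],[20,[0,-15,0],[0,0,0]],[20,[0,-15,0],[0,0,0]],[20,[0,-15,0],[0,0,0]]]'
python3 - <<'E'
from p import *
plan([*w(-.19,.158),.138],Rt(y,jaw='x'))
E
```

```text
time: 31.92
position: [0.5335, 0.1302, 0.1369]
tool_rot: [0.461, 0.535, -0.47, 0.529]
ft_force: [-1.2, -0.6, -6.4]
grip_width: 0.0332
turn(tool,deg) [-0.   0.2  0.9] shift now [   0.9 -125.5    0.3] shift after turn [  -1.1 -125.5    0.2]
turn(tool,deg) [180.    1.4  -0.3] shift now [   0.9 -125.5    0.3] shift after turn [ -1.1 125.5  -0.2]
pos [0.5335 0.1302 0.1369] q [ 0.04  0.52  1.67 -0.01  0.97 -0.09] F [-1.2 -0.6 -6.4] w 33.2 t 31.93
```

```bash
python3 -m inch '[[20,[-2,-15,0],[0,0,1]],[20,[-1,-18,0],[0,0,0]],[20,[0,-20,0],[0,0,0]],[20,[0,-20,0],[0,0,0]],[20,[0,-20,0],[0,0,0]],[20,[0,-20,0],[0,0,0]],[20,[0,0,0],[0,0,0]]]'
python3 - <<'E'
from p import *
plan([*w(-.20,.158),.134],Rt(y,jaw='x'))
imaging.camera("side"); d=imaging.tip_of("side","flap_edge")[:1]; print(d, proj("side",[*w(-.073,0),.064]))
E
```

```text
time: 32.8
position: [0.4009, 0.1131, 0.1432]
tool_rot: [0.458, 0.537, -0.472, 0.528]
ft_force: [0.2, 0.2, -4.9]
grip_width: 0.0332
turn(tool,deg) [0.  0.2 1.3] shift now [ 9.2 -1.6  1. ] shift after turn [ 9.2 -1.8  1. ]
turn(tool,deg) [-180.    -2.1    0.3] shift now [ 9.2 -1.6  1. ] shift after turn [ 9.2  1.8 -1. ]
pos [0.4009 0.1131 0.1432] q [ 0.01  0.36  1.98 -0.01  0.83 -0.12] F [ 0.2  0.2 -4.9] w 33.2 t 32.8
[{'pixel': [284.4, 221.5], 'confidence': 0.69}] [[285.37203309 219.13539797]]
```

The lid is shut: edge seen at (284,222), expected (285,219). I set the block down.

```bash
python3 -m inch '[[20,[4,0,0],[0,0,1.3]],[20,[3,0,0],[0,0,0]],[20,[2,0,0],[0,0,0]],[20,[1.5,0,0],[0,0,0]],[20,[0,0,0],[0,0,0]]]'
python3 - <<'E'
from p import *
plan([*w(-.20,.158),.134],Rt(y,jaw='x'))
E
```

```text
time: 33.52
position: [0.4109, 0.1134, 0.1347]
tool_rot: [0.468, 0.528, -0.463, 0.536]
ft_force: [-2.2, 0.2, -3.6]
grip_width: 0.0334
turn(tool,deg) [-0.   0.2 -0.7] shift now [  0.6 -11.8  -0. ] shift after turn [  0.7 -11.8  -0. ]
turn(tool,deg) [180.   -1.1  -0.4] shift now [  0.6 -11.8  -0. ] shift after turn [ 0.7 11.8  0. ]
pos [0.4109 0.1134 0.1347] q [ 0.01  0.37  1.99 -0.    0.76 -0.12] F [-2.2  0.2 -3.6] w 33.4 t 33.52
```

```bash
python3 -m inch '[[20,[0.8,0,0],[0,0,-0.5]],[20,[0,0,0],[0,0,0]],[44,[0,0,0],[0,0,0]],[50,[0,0,0],[0,0,0]],[50,[0,0,0],[0,0,0]],[50,[-15,0,0],[0,0,0]],[50,[-30,0,0],[0,0,0]],[50,[-50,0,0],[0,0,0]],[50,[-30,-10,10],[0,0,0]],[50,[0,-10,50],[0,0,0]],[50,[0,-10,50],[0,0,0]],[50,[0,-10,40],[0,0,0]]]'
python3 - <<'E'
from p import *
v0=[*w(-.13,.158),.134]; im={n:imaging.camera(n) for n in("top","side")}
for n in im:
    for d in imaging.cut_out(n,"prop"):
        if np.linalg.norm(np.array(d["box"][:2])-proj(n,[*v0[:2],.08])[0])<25: print(n,round(d["confidence"],2),fit("prop",{n:d["pixels"].astype(float)},v0))
    for t in("flap_edge","roller_left","flanged_bush","plain_bush","stepped_pin","spray_can","hex_key","kit_pin","kit_block"):
        print(n,t,[(round(d["confidence"],2),np.round(d["pixel"]).tolist()) for d in imaging.tip_of(n,t)[:2]])
cv2.imwrite("pics/fin.png",np.vstack([cv2.resize(im["side"][80:370,150:420],(400,430),interpolation=2)[:300],cv2.resize(im["top"][90:240,150:420],(540,300),interpolation=2)[:,:400]])[:,:,::-1])
a=cv2.resize(im["side"][100:355,165:405],(282,300),interpolation=2); b=cv2.resize(im["top"][95:225,150:410],(500,250),interpolation=2)
c=np.zeros((300,782,3),np.uint8); c[:,:282]=a; c[:250,282:]=b; cv2.imwrite("pics/fin.png",c[:,:,::-1])
o=get_obs(); print(o["position"],o["time"])
E
```

```text
time: 35.02
position: [0.3975, -0.0426, 0.2665]
tool_rot: [0.467, 0.526, -0.46, 0.542]
ft_force: [0.5, -0.2, 0.1]
grip_width: 0.0498
top 0.69 (array([0.467 , 0.1195, 0.1534]), np.float64(0.07))
top flap_edge [(0.93, [294.0, 159.0]), (0.68, [331.0, 133.0])]
top roller_left [(0.42, [242.0, 144.0])]
top flanged_bush [(0.47, [366.0, 182.0])]
top plain_bush [(0.61, [356.0, 169.0])]
top stepped_pin [(0.69, [333.0, 131.0])]
top spray_can [(0.96, [176.0, 121.0])]
top hex_key []
top kit_pin [(0.64, [359.0, 166.0])]
top kit_block [(0.41, [367.0, 204.0])]
side 0.59 (array([0.4673, 0.1241, 0.1858]), np.float64(0.078))
side flap_edge [(0.82, [283.0, 223.0])]
side roller_left [(0.56, [286.0, 176.0])]
side flanged_bush [(0.75, [284.0, 312.0])]
side plain_bush []
side stepped_pin []
side spray_can [(0.72, [296.0, 150.0]), (0.33, [284.0, 317.0])]
side hex_key [(0.72, [243.0, 244.0])]
side kit_pin [(0.59, [310.0, 304.0])]
side kit_block [(0.45, [261.0, 330.0]), (0.31, [240.0, 242.0])]
[ 0.39713092 -0.04088189  0.26595222] 36.125
```

View pics/fin.png

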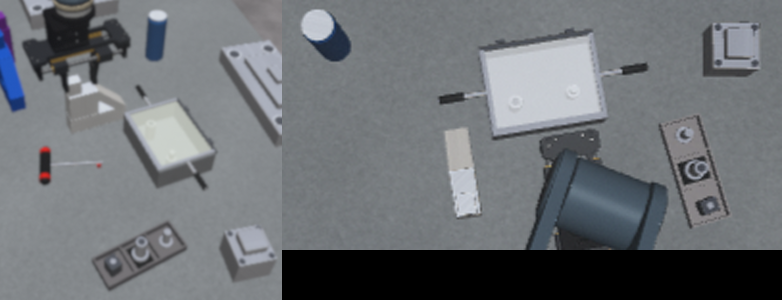

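The final view shows the lid shut and the block standing at (463,172), its nose about 45 mm short of the roller. The bush is upright at (697,170), and the other parts, key and can are in place.

```bash
python3 -c "
from rig import robot
print(robot.hand_in())"
```

```text
the job is handed in; nothing more can be done
None
```

The job is done and was handed in at about 36 s of the 72 s allowed; the hand-in reports no verdict. The aluminium block held the lid open at about 1.17 rad by itself while I took the flanged bush from the bin. The bush now stands on the pad in the tray's middle pocket. I then drew the block back so the lid sprang shut, and left the block standing on the bench.

**Last checks:**
- **Lid:** shut. Its edge shows at side-camera pixel (283,223), against (285,219) expected.
- **Block:** upright, with its nose about 45 mm short of the roller.
- **Bush:** upright on the pad. In both views it sits within about 3 mm of the pad's centre, judged by eye.
- **Other things:** the can, hex key, kit pin, kit block, plain bush and stepped pin all look unmoved in the last picture.

**What disagreed:**
- **First push:** it dragged the block on the bench and tilted the hand about 9°. A second try pressed briefly at about 37–40 N per axis on the wrist reading, before I carried the block slightly raised.
- **Parts left in the bin:** after the lid shut, the detector found neither the plain bush nor the stepped pin in the side view, and placed both wrongly in the top view. For those two I relied on the picture.
- **Block position:** the two cameras' final fits differ by about 5 mm and 2°.

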